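Step a toy boat's mast and hold the glue clamp

ROBOT

A 6-joint arm with a two-finger parallel gripper is mounted at the origin on the work surface. World frame = base frame: x ahead of the robot, y to its left, z up, the work surface at z = 0. Lengths are in m, angles in rad, forces in N, time in s.
With the tool pointing down it reaches from about 0.375 to 0.9 m from the base axis. Payload 3.1 kg.
Tool frame: the origin (TCP) lies on the centre line of the jaws, within the pads' length; the fingertips stand robot.tip_reach ahead of it and the grasp point (between the pads) lies 8 mm behind it (robot.tip_reach is the distance from the TCP to the fingertips, in m); z points along the fingers, y is the line along which they close (so a half turn about z gives the same grasp; the last joint's range is limited). The gripper opens to 87 mm and grips with 3 to 60 N. Pads are 19 mm wide; open, the fingers measure 117 mm over their backs; the gripper's body (75 mm by 190 mm) begins 51 mm behind the grasp point.
Start: joints at [1.044, 0.527, 1.433, -0, 1.181, -0.178], TCP at [0.213, 0.588, 0.234] pointing down, gripper open.
Joint ranges: [-3.08, 3.08], [-0.75, 2.2], [0.22, 2.44], [-1.43, 4.57], [0, 2.65], [-2.85, 2.85]. Speed limits (rad/s): [2.79, 2.79, 3.14, 3.14, 3.14, 3.14].

INTERFACE

Orientations are given as a unit quaternion [x, y, z, w].
In Python, from rig import robot gives the robot as it stands.
- The arm moves only by the tool jog_arm, never from a script. Its argument "motion" is one flat list of numbers, 7 for each row, row after row: the shift along the tool's x, y, z scaled (see below), then the turn, a rotation vector about the tool's x, y, z scaled (see below), then the gripper's target within -1 to 1 (shut at 1, half-way at 0, fully open at -1). In form: [x, y, z, rx, ry, rz, hand, x, y, z, rx, ry, rz, hand, ...]. A call has 1 to 12 rows; each row shifts and turns the commanded pose from where the row before left it, along the tool's axes as they then stand; what a row does not reach is not made up. The controller multiplies each number of a shift by 4 cm and each number of a turn by 4 degrees. A row lasts 1/8 s, in which the tool goes at most 62.5 mm and 10.7 degrees, less where a joint would pass 70% of its speed; a pose out of reach is approached as far as the arm can. A call with a number of a shift or a turn outside -1 to 1 is refused whole. A call with a gripper value outside its range is refused whole. The fingers move at their own pace and stop on an object; "grip_force" is the grip in N (left out, the last holds). Time passes only in rows, so rows that do not move let the fingers close. It gives the time, the measured TCP pose, the force, the opening and the grip force at its end, in the units of the state.
- robot.get_obs(): the state, without advancing time (a new reading comes with each control period).
- robot.camera(name): name is "side" or "top" or "wrist"; returns the picture (420x560x3 uint8, blue, green, red); there is no depth.
- robot.calibration(name): a dict with "fx", "fy", "cx", "cy" (pixels), "R" (3x3) and "t" (3): a world point X has camera coordinates R X + t; the wrist camera has in their place "T_tool_cam" (4x4, takes a point from camera to tool coordinates, whose origin is the TCP and whose axes are the flange's). Camera axes: x right, y down, z forward; pixel columns grow to the right and rows downward; lengths in m; the calibration is good to about 2 mm. A picture is of the moment at which its call begins: read the wrist's pose just before it. calibration takes no time and is no camera call.
- robot.hand_in(): hands the job in; it is judged then, once.
The state is a dict: "time": time; "q": joint angles; "joint_velocities": joint speeds; "joint_torque": joint torques, N m; "position": TCP position; "tool_rot": TCP orientation; "ft_force": force on the tool from outside, world axes, zero at the start; "moment": the same for the moment, N m; "grip_width": finger opening in m; "grip_force": force on a finger pad.
Only numpy, scipy, OpenCV 4.12 (cv2) and the standard library are available. Lean on these libraries where they do the work, as an engineer would, in place of code of your own. Each camera call takes 0.05 s, during which the arm holds its last target. There are 200 camera calls.

TASK

Stand the boat's mast (the dowel that is both thick and long) fully home and upright in the hole of the toy hull on the gluing jig, and let go of it. Then press the jig's hand paddle down until its sprung pad squeezes the mast with about 10 newtons, and finish still holding the paddle there; leave the other dowels, the jar and the mug alone.

Things in the scene. Friction and masses are not known exactly. Their poses are not given: they have to be found in the camera images.
- mast: Mast: plain wooden dowel, 16 mm diameter, 140 mm long, about 30 g, standing upright in one of the stand's three holes. It is the only dowel both that thick and that long. Origin at the centre of its lower end, z along it upwards.
- short_dowel: Bystander: wooden dowel 16 mm diameter, only 90 mm long, upright in another hole of the stand. Origin at the centre of its lower end.
- thin_dowel: Bystander: wooden dowel 140 mm long but only 11 mm diameter, upright in another hole of the stand. Origin at the centre of its lower end.
- stand: Fixed wooden block 60 (x) x 190 (y) x 40 (z) mm with three holes of 22 mm diameter, 20 mm deep, in a row along its y at -65, 0 and +65 mm; the dowels stand on the hole floors, 20 mm above the table. Which dowel is in which hole varies. Origin at the centre of its underside.
- jig: Fixed gluing jig on a 12 mm grey laminated board (170 x 160 mm). Origin on the table under the axis of the mast hole; x along the hull, y towards the paddle. A toy boat hull lies along x, -70 to +70 mm, 50 mm wide, deck 46 mm above the table, hole in its middle; a cabin (to 64 mm high) at x -65 to -35. Behind the hole (-y) and in front (+y) stand the backrest and the clamp.
- mast_hole (a point): Centre of the mouth of the mast hole in the deck, 46 mm above the table. The hole is 18 mm in diameter with a small chamfer and 26 mm deep (floor 20 mm above the table), so that the seated mast's top is 160 mm above the table. Axes as the jig's: x along the hull, y towards the paddle, z up.
- paddle (a joint): Hand paddle, rad: 0 raised at rest (23 degrees above level), grows as its outer end is pushed down, level at 0.40, stop at 0.60. It springs up if let go. Each rad drives the plunger 40 mm towards the mast: the pad meets the mast at about 0.27 and squeezes it with 10 N at about 0.40 (about 8.5 N down on the end; about 2.5 N starts it).
- paddle_end (a point): Place to press: on the upper face of the paddle's wooden end plate (42 mm wide in x, 52 mm long, 12 mm thick), 98 mm from the hinge, 22 mm short of the plate's outer edge. Moves with the paddle: 135 mm above the table at rest, 97 mm at 0.40 rad (and 8 mm farther out).
- pad (a joint): How far the rubber pad at the plunger's tip is pushed back against its own spring, m: 0 when it touches nothing, at most 0.011. The spring takes 2 N per mm, so 0.005 means a squeeze of 10 N.
- pad_face (a point): Centre of the pad's front face (26 mm wide, 16 mm high), 66 mm above the table; at rest 18 mm from the hole's axis on the +y side of the jig.
- paint_jar: Bystander: paint jar, 60 mm diameter, 85 mm high, loose on the table. Origin at the centre of its underside.
- mug: Bystander: white mug, 76 mm rim diameter, 85 mm high, loose on the table. Origin at the centre of its underside.
- backrest (a point): Middle of the backrest's flat face, 66 mm above the table, 9 mm from the hole's axis on the -y side, in line with the hole's wall. Its wooden arm is 26 mm wide in x, 58 to 74 mm above the table (post to 78 mm). The clamp pushes the mast towards -y against it.
- clamp (a point): Hinge of the hand paddle, along the jig's x, 90 mm above the table, 49 mm from the hole's axis on the +y side, on the clamp's grey housing (44 mm wide in x, y 32 to 66 mm, to 78 mm high; hinge cheeks to 97 mm). The paddle reaches out from it to +y; the plunger with the pad points from the housing to the mast.
Mind the look-alikes: they are no part of the job. Leave any black look-alike of the mast alone.

How it is judged:
By the outcome, as a careful person would: the job done as asked, in the order asked, and still so for the second after the job is handed in, while the arm keeps its last pose, push and grip.
It also fails if it takes over 51 s, if anything falls off the work surface, if the arm or the gripper's body presses on something with over 40 N, if the wrist force passes 120 N, or if a joint passes its speed limit or range.

## Working session

There is one attempt and no reset: what is moved stays moved. The work goes in short steps, Python scripts to look and compute and a tool call to move; the robot and the scene stay as the last step left them, time stands still between calls to the robot, and variables do not carry over. Pictures are saved under pics/ and viewed, at most 10 in all, crops included, and the job is handed in when it is done.

Besides the shell and the picture viewer there is one more tool, called after ">>>" as name(argument=value, ...) on one line, values as JSON. jog_arm: Moves the arm, as the interface text tells. Shifts and turns lie within -1 to 1; 1 stands for 4 cm of shift or 4 degrees of turn. Its arguments: {"type":"object","properties":{"motion":{"type":"array","items":{"type":"number"}},"grip_force":{"type":"number"}},"required":["motion"]}

```bash
mkdir -p pics; ls; python3 - <<'E'
from rig import robot
import cv2,numpy as np
np.set_printoptions(precision=4,suppress=True)
print(robot.tip_reach); o=robot.get_obs(); print(o)
for n in ["top","side"]:
    cv2.imwrite(f"pics/{n}.png",robot.camera(n)); print(n,robot.calibration(n))
print(robot.calibration("wrist"))
E
```

```text
pics
0.011
{'time': 0.0, 'q': array([ 1.0445,  0.5285,  1.4339, -0.    ,  1.1814, -0.1785]), 'joint_velocities': array([-0.0002,  0.0001, -0.    , -0.0013, -0.0008,  0.0012]), 'joint_torque': array([ -0.0016, -44.0044, -17.6595,   0.0632,   0.0581,  -0.0001]), 'position': array([0.2126, 0.587 , 0.2326]), 'tool_rot': array([ 0.173 ,  0.9849, -0.001 , -0.0004]), 'ft_force': array([-0.9031, -0.3816,  0.2097]), 'moment': array([-0.0271, -0.0424,  0.0296]), 'grip_force': 0.0, 'grip_width': 0.08683183634128702}
top {'fx': 450.8486016855409, 'fy': 450.8486016855409, 'cx': 282.3137330905061, 'cy': 209.34608859673028, 'R': array([[-0.0119, -0.9997, -0.0199],
       [-0.9939,  0.014 , -0.1096],
       [ 0.1098,  0.0185, -0.9938]]), 't': array([0.0562, 0.6237, 0.963 ])}
side {'fx': 538.8166019749589, 'fy': 538.8166019749589, 'cx': 293.94148079703524, 'cy': 209.56481138183312, 'R': array([[-0.9436, -0.331 ,  0.0065],
       [-0.2437,  0.6812, -0.6903],
       [ 0.2241, -0.653 , -0.7234]]), 't': array([0.6389, 0.1986, 1.182 ])}
{'fx': 331.1190690589901, 'fy': 331.1190690589901, 'cx': 286.7781127940633, 'cy': 207.40912251836056, 'T_tool_cam': array([[-0.0011, -0.952 , -0.3061,  0.0842],
       [ 1.    , -0.0011, -0.0003, -0.0005],
       [-0.0001, -0.3061,  0.952 , -0.1526],
       [ 0.    ,  0.    ,  0.    ,  1.    ]])}
```

View pics/top.png

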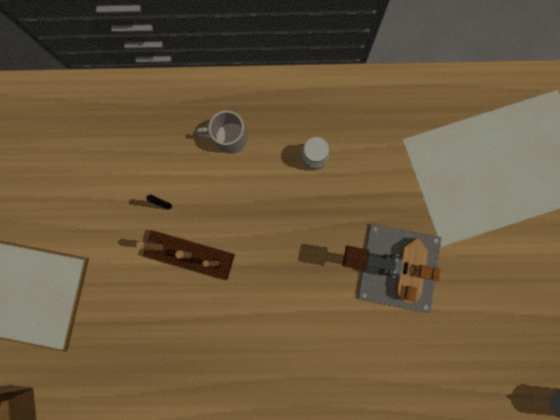

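View pics/side.png

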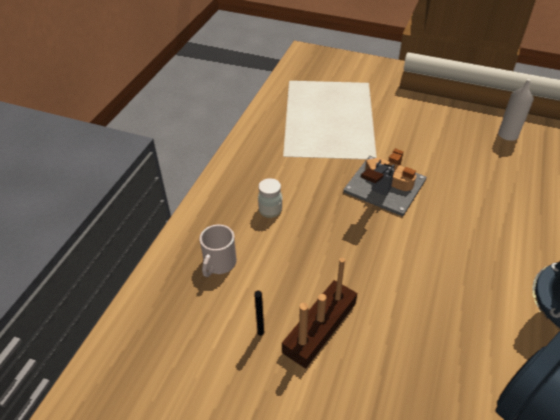

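Candidates: the left dowel (side 303,325; top 143,246) looks thick and long. The middle one (side 321,308; top 183,255) is short, the right one (side 340,280; top 210,264) is thin, and the black look-alike is at side 260,313. Next: an enlarged crop to check the choice and measure.

```bash
python3 - <<'E'
import cv2,numpy as np
t=cv2.imread("pics/top.png");s=cv2.imread("pics/side.png")
def c(im,x,y,w,h,k): return cv2.convertScaleAbs(cv2.resize(im[y:y+h,x:x+w],None,fx=k,fy=k,interpolation=cv2.INTER_CUBIC),alpha=1.5)
a=c(s,270,250,100,120,4) # 400x480
b=c(t,130,225,100,60,4)  # 400x240
d=c(t,340,220,100,60,4)
d2=c(t,340,220,100,100,4)
cv2.imwrite("pics/comp.png",np.hstack([a,np.vstack([b,d])]))
cv2.imwrite("pics/jig.png",np.hstack([d2,c(s,340,140,100,100,4)]))
E
```

```text
(no output)
```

View pics/comp.png

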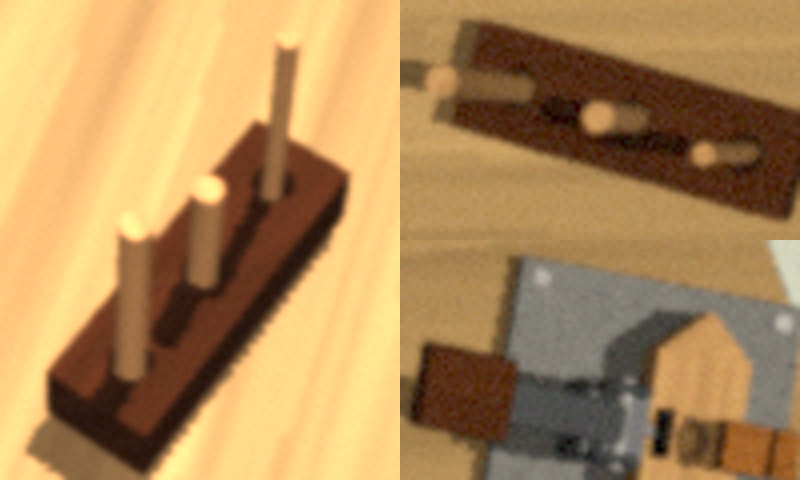

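View pics/jig.png

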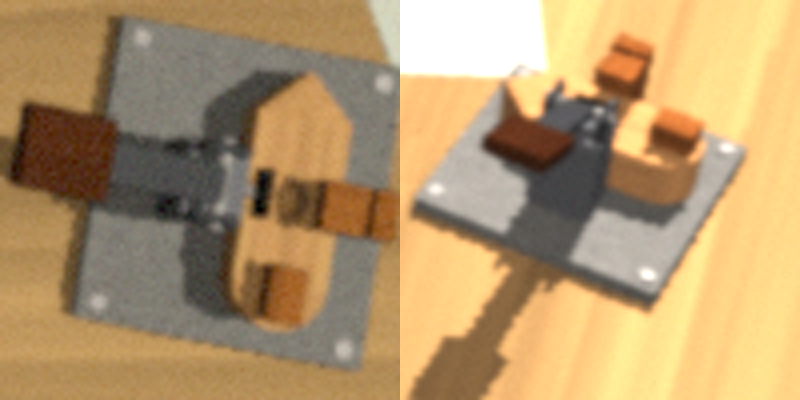

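The crop confirms it: the front-left dowel (side top 303,306; top view 140,245) is both thick and long, so it's the mast. The middle one is short and the back one is thin. In the top view, the hole is at (413,270), the paddle plate centre at (355,257), the bow at (418,239) and the stern at (409,302).

```bash
cat > h.py <<'E'
import numpy as np,cv2
from scipy.spatial.transform import Rotation as Ro
from rig import robot
np.set_printoptions(precision=4,suppress=True)
def ray(n,px,z,obs=None):
    c=robot.calibration(n); d=np.array([(px[0]-c['cx'])/c['fx'],(px[1]-c['cy'])/c['fy'],1])
    if n=='wrist':
        T=np.array(c['T_tool_cam']); Rt=Ro.from_quat(obs['tool_rot']).as_matrix()
        o=Rt@T[:3,3]+obs['position']; v=Rt@T[:3,:3]@d
    else:
        R=np.array(c['R']); o=-R.T@np.array(c['t']); v=R.T@d
    return o+v*(z-o[2])/v[2]
def proj(n,X,obs=None):
    c=robot.calibration(n)
    if n=='wrist':
        T=np.array(c['T_tool_cam']); Rt=Ro.from_quat(obs['tool_rot']).as_matrix()
        p=T[:3,:3].T@(Rt.T@(np.array(X)-obs['position'])-T[:3,3])
    else: p=np.array(c['R'])@X+np.array(c['t'])
    return np.array([c['cx']+c['fx']*p[0]/p[2],c['cy']+c['fy']*p[1]/p[2]])
def goto(target_pos,yaw_y=None,obs=None):
    """shift in tool axes (units of 4cm) to TCP target; turn (units of 4 deg) about tool z so tool y lies along angle yaw_y"""
    o=obs or robot.get_obs(); R=Ro.from_quat(o['tool_rot']).as_matrix()
    s=R.T@(np.array(target_pos)-o['position'])/0.04; print('shift units',s)
    if yaw_y is not None:
        ay=np.degrees(np.arctan2(R[1,1],R[0,1])); d=-(np.degrees(yaw_y)-ay); d=(d+90)%180-90
        print('tool y at',ay,'turn rz units',d/4,'q6',o['q'][5])
E
python3 - <<'E'
from h import *
k=lambda ox,oy,x,y:(ox+(x)/4-.4,oy+(y)/4-.4)
print('mast',ray('top',k(130,225,40,79),.16),ray('side',k(270,250,133,227),.16))
print('short',ray('top',k(130,225,198,117),.11),ray('side',k(270,250,209,190),.11))
print('thin',ray('top',k(130,225,305,152),.16),ray('side',k(270,250,287,40),.16))
print('hole',ray('top',k(340,220,293,201),.046))
b=ray('top',k(340,220,312,75),.046);s=ray('top',k(340,220,275,328),.046);print('hull',b,s,(b+s)/2,np.linalg.norm(b-s))
P=[ray('top',k(340,220,*p),.012) for p in [(142,37),(385,82),(98,302),(345,350)]]
for v in (P[0]-P[1],P[2]-P[3],P[0]-P[2],P[1]-P[3]): print(v,np.degrees(np.arctan2(v[1],v[0])))
print('pad plate',[ray('top',k(340,220,*p),.135) for p in [(25,105),(118,118),(105,200),(15,185)]])
E
```

```text
mast [0.5465 0.3219 0.16  ] [0.5474 0.3242 0.16  ]
short [0.5281 0.2576 0.11  ] [0.529  0.2599 0.11  ]
thin [0.51   0.1934 0.16  ] [0.511  0.1969 0.16  ]
hole [ 0.4887 -0.2305  0.046 ]
hull [ 0.556  -0.2436  0.046 ] [ 0.4219 -0.2181  0.046 ] [ 0.489  -0.2309  0.046 ] 0.13657572693344333
[0.0269 0.1342 0.    ] 78.65603736814936
[0.0274 0.1344 0.    ] 78.48719285332103
[ 0.1462 -0.0292  0.    ] -11.31279880313053
[ 0.1467 -0.029   0.    ] -11.197039164569125
pad plate [array([ 0.5394, -0.0779,  0.135 ]), array([ 0.5324, -0.1233,  0.135 ]), array([ 0.4926, -0.1156,  0.135 ]), array([ 0.5004, -0.072 ,  0.135 ])]
```

>>> jog_arm(motion=[0,0,0,0,0,1,-1,0,0,0,0,0,1,-1,0,0,0,0,0,1,-1,0,0,0,0,0,1,-1,0,0,0,0,0,1,-1,0,0,0,0,0,1,-1,0,0,0,0,0,1,-1,0,0,0,0,0,1,-1,0,0,0,0,0,1,-1,0,0,0,0,0,1,-1,0,0,0,0,0,1,-1,0,0,0,0,0,1,-1])

```text
time: 1.6
position: [0.2127, 0.5872, 0.2329]
tool_rot: [0.56, 0.829, -0.001, 0.0]
ft_force: [-0.1, 0.6, 0.3]
grip_width: 0.0868
grip_force: 0.0
```

>>> jog_arm(motion=[0,0,0,0,0,1,-1,0,0,0,0,0,1,-1,0,0,0,0,0,1,-1,0,0,0,0,0,1,-1,0,0,0,0,0,1,-1,0,0,0,0,0,1,-1,0,0,0,0,0,1,-1,0,0,0,0,0,1,-1,0,0,0,0,0,1,-1,0,0,0,0,0,0,-1])

```text
time: 2.85
position: [0.2128, 0.5873, 0.2331]
tool_rot: [0.787, 0.616, -0.001, 0.0]
ft_force: [0.8, -0.6, 0.5]
grip_width: 0.0869
grip_force: 0.0
```

```bash
python3 - <<'E'
from h import *
goto((.547,.323,.22),np.radians(-14))
E
```

```text
shift units [-4.4091  9.6958  0.3282]
tool y at -13.88073917611858 turn rz units 0.029815205970354697 q6 1.286750423070879
```

>>> jog_arm(motion=[-0.44,0.97,0.03,0,0,0,-1,-0.44,0.97,0.03,0,0,0,-1,-0.44,0.97,0.03,0,0,0,-1,-0.44,0.97,0.03,0,0,0,-1,-0.44,0.97,0.03,0,0,0,-1,-0.44,0.97,0.03,0,0,0,-1,-0.44,0.97,0.03,0,0,0,-1,-0.44,0.97,0.03,0,0,0,-1,-0.44,0.97,0.03,0,0,0,-1,-0.44,0.97,0.03,0,0,0,-1,0,0,0,0,0,0,-1,0,0,0,0,0,0,-1])

```text
time: 4.35
position: [0.5465, 0.3233, 0.2211]
tool_rot: [0.788, 0.616, -0.001, -0.0]
ft_force: [-0.3, -0.1, -0.9]
grip_width: 0.087
grip_force: 0.0
```

```bash
python3 - <<'E'
from h import *
o=robot.get_obs(); print(o['position'],o['tool_rot'])
im=robot.camera('wrist'); p=proj('wrist',[.547,.323,.16],o); print(p)
cv2.imwrite('pics/w1.png',im)
E
```

```text
[0.5465 0.3233 0.2211] [ 0.7876  0.6162 -0.0006 -0.0005]
[287.3715 228.8252]
```

View pics/w1.png

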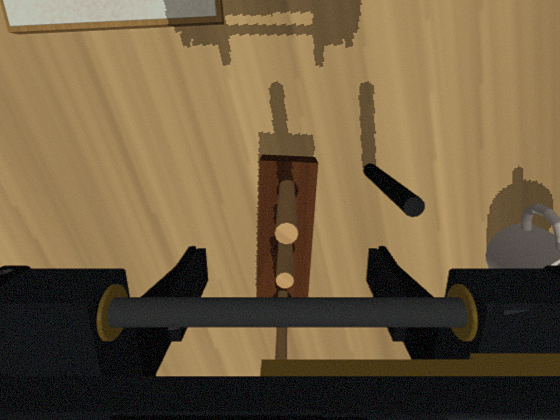

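The wrist view shows the mast top at (287,234), about 5 px from where I expected it, and the black look-alike's top at (415,205).

```bash
python3 - <<'E'
from h import *
o=robot.get_obs()
m=ray('wrist',(287,234),.16,o);print('mast',m); b=ray('wrist',(415,205),.14,o); print('black',b, np.linalg.norm(b-m), ray('wrist',(372,168),.0,o))
R=Ro.from_quat(o['tool_rot']).as_matrix(); print(R.T@(b-m))
m[2]=.113; goto(m)
E
```

```text
mast [0.5454 0.3197 0.16  ]
black [0.6409 0.3114 0.14  ] 0.09791763807462629 [0.6434 0.3113 0.    ]
[0.0148 0.0947 0.0199]
shift units [-0.1016  0.0117  2.7064]
```

>>> jog_arm(motion=[-0.08,0.01,0.7,0,0,0,-1,0,0,0.7,0,0,0,-1,0,0,0.7,0,0,0,-1,0,0,0.6,0,0,0,-1,0,0,0,0,0,0,0.6,0,0,0,0,0,0,1,0,0,0,0,0,0,1,0,0,0,0,0,0,1,0,0,0,0,0,0,1,0,0,0,0,0,0,1], grip_force=25)

```text
time: 5.65
position: [0.5469, 0.3201, 0.1138]
tool_rot: [0.788, 0.616, 0.0, 0.0]
ft_force: [0.0, -0.2, -0.9]
grip_width: 0.0352
grip_force: 0.0
```

>>> jog_arm(motion=[0,0,0,0,0,0,1,0,0,0,0,0,0,1,0,0,0,0,0,0,1,0,0,0,0,0,0,1,0,0,0,0,0,0,1,0,0,0,0,0,0,1])

```text
time: 6.4
position: [0.5468, 0.3202, 0.1135]
tool_rot: [0.788, 0.616, -0.0, -0.0]
ft_force: [-0.4, -0.4, -0.2]
grip_width: 0.0152
grip_force: 25.0
```

Mast gripped at 15 mm opening. Next: lift it and carry it to a viewing spot short of the jig.

>>> jog_arm(motion=[0,0,-0.5,0,0,0,1,0,0,-0.9,0,0,0,1,0,0,-0.9,0,0,0,1,0,0,-0.9,0,0,0,1,0,0,-0.9,0,0,0,1,0,0,-0.15,0,0,0,1])

```text
time: 7.15
position: [0.5483, 0.3208, 0.2867]
tool_rot: [0.788, 0.616, 0.003, 0.001]
ft_force: [0.4, -0.1, 0.0]
grip_width: 0.0154
grip_force: 25.0
```

>>> jog_arm(motion=[-0.975,0.05,0,0,0,-0.05,1,-0.975,0.05,0,0,0,-0.05,1,-0.975,0.05,0,0,0,-0.05,1,-0.975,0.05,0,0,0,-0.05,1,-0.975,0.05,0,0,0,-0.05,1,-0.975,0.05,0,0,0,-0.05,1,-0.975,0.05,0,0,0,-0.05,1,-0.975,0.05,0,0,0,-0.05,1,-0.975,0.05,0,0,0,-0.05,1,-0.975,0.05,0,0,0,-0.05,1,-0.975,0.05,0,0,0,-0.05,1,-0.975,0.05,0,0,0,-0.05,1])

```text
time: 8.65
position: [0.4652, -0.1423, 0.2823]
tool_rot: [0.775, 0.633, -0.0, -0.001]
ft_force: [0.2, -0.5, -1.2]
grip_width: 0.0152
grip_force: 25.0
```

>>> jog_arm(motion=[0,0,0,0,0,0,1,0,0,0,0,0,0,1])

```text
time: 8.9
position: [0.4656, -0.1408, 0.2826]
tool_rot: [0.775, 0.632, -0.0, -0.001]
ft_force: [-0.3, -0.3, -0.3]
grip_width: 0.0157
grip_force: 25.0
```

```bash
python3 - <<'E'
from h import *
o=robot.get_obs(); print(o['position'],o['tool_rot'],o['grip_width'])
im=robot.camera('wrist'); print(proj('wrist',[.489,-.231,.046],o),proj('wrist',o['position']-[0,0,.093],o))
cv2.imwrite('pics/w2.png',im); goto((.489,-.231,.2),np.radians(-11.3))
E
```

```text
[ 0.4656 -0.1408  0.2826] [ 0.7747  0.6323 -0.0002 -0.0013] 0.01565082420426168
[319.1083 239.6995] [286.708  213.8387]
shift units [-2.1063  1.0238  2.0658]
tool y at -11.501514089200688 turn rz units -0.05037852230017137 q6 -0.32267108766070896
```

View pics/w2.png

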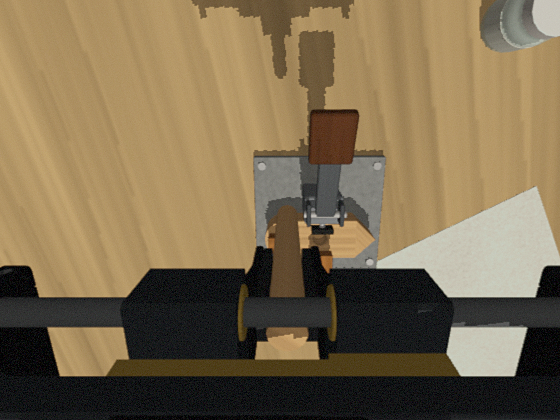

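The hole is partly hidden near (320,240), and the mast's lower end is near (287,210). I'll enlarge that area.

```bash
python3 - <<'E'
import cv2
im=cv2.imread('pics/w2.png')[195:295,250:383]
cv2.imwrite('pics/w2c.png',cv2.convertScaleAbs(cv2.resize(im,None,fx=6,fy=6,interpolation=cv2.INTER_CUBIC),alpha=1.6))
E
```

```text
(no output)
```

View pics/w2c.png

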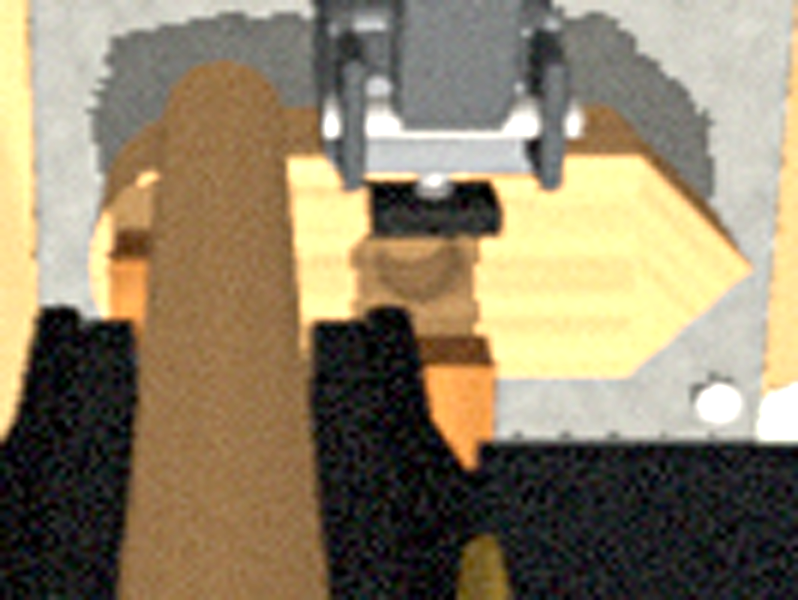

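```bash
python3 - <<'E'
from h import *
o=robot.get_obs(); R=Ro.from_quat(o['tool_rot']).as_matrix()
h=ray('wrist',(319.8,237.6),.046,o); print('hole',h)
pf=ray('wrist',(250+436/6-.4,195+233/6-.4),.074,o); jy=np.array([np.cos(np.radians(78.7)),np.sin(np.radians(78.7)),0]); print('from pad',pf-.018*jy)
bow=ray('wrist',(250+750/6-.4,195+268/6-.4),.046,o); jx=np.array([jy[1],-jy[0],0]); print('from bow',bow-.07*jx)
for dx in(0,.002,.004,.006,.008,.010,.012): print(dx,proj('wrist',o['position']+R@[dx,0,.0935],o))
print('obs far edge 287.1,204.6')
E
```

```text
hole [ 0.4907 -0.2281  0.046 ]
from pad [ 0.4903 -0.2289  0.074 ]
from bow [ 0.49   -0.2306  0.046 ]
0 [286.4424 213.4855]
0.002 [286.4388 211.068 ]
0.004 [286.4351 208.639 ]
0.006 [286.4315 206.1986]
0.008 [286.4278 203.7467]
0.01 [286.4241 201.283 ]
0.012 [286.4203 198.8077]
obs far edge 287.1,204.6
```

```bash
cat >> h.py <<'E'
jy=np.array([np.cos(np.radians(78.7)),np.sin(np.radians(78.7)),0]); jx=np.array([jy[1],-jy[0],0])
def tipgo(x,y,z,hole=(.4905,-.2287)):
    o=robot.get_obs(); R=Ro.from_quat(o['tool_rot']).as_matrix()
    t=np.array([hole[0],hole[1],0])+x*jx+y*jy+[0,0,z]
    goto(t-R@[-.0007,.0005,.0935],np.radians(-11.3))
E
python3 -c "
from h import *
tipgo(0,.004,.085)"
```

```text
shift units [-1.9281  1.0416  2.6034]
tool y at -11.501514089200688 turn rz units -0.05037852230017137 q6 -0.32267108766070896
```

>>> jog_arm(motion=[-0.5,0.27,0,0,0,-0.05,1,-0.5,0.27,0,0,0,0,1,-0.5,0.26,0,0,0,0,1,-0.43,0.24,0,0,0,0,1,0,0,0.6,0,0,0,1,0,0,0.6,0,0,0,1,0,0,0.6,0,0,0,1,0,0,0.5,0,0,0,1,0,0,0.3,0,0,0,1,0,0,0,0,0,0,1,0,0,0,0,0,0,1])

```text
time: 10.32
position: [0.4924, -0.2259, 0.1802]
tool_rot: [0.773, 0.634, 0.0, 0.001]
ft_force: [0.3, -0.5, 0.2]
grip_width: 0.016
grip_force: 25.0
```

```bash
python3 - <<'E'
from h import *
o=robot.get_obs(); print(o['position'],o['tool_rot'])
im=robot.camera('wrist'); cv2.imwrite('pics/w3.png',im)
cv2.imwrite('pics/s3.png',robot.camera('side'))
c=proj('wrist',[.4905,-.2287,.06],o);print(c)
x,y=int(c[0])-50,int(c[1])-60; print(x,y)
a=cv2.convertScaleAbs(cv2.resize(im[y:y+100,x:x+100],None,fx=5,fy=5,interpolation=cv2.INTER_CUBIC),alpha=1.5)
s=cv2.imread('pics/s3.png'); c=proj('side',[.4905,-.2287,.07]); sx,sy=int(c[0])-30,int(c[1])-60; print(sx,sy)
b=cv2.convertScaleAbs(cv2.resize(s[sy:sy+100,sx:sx+60],None,fx=5,fy=5,interpolation=cv2.INTER_CUBIC),alpha=1.5)
cv2.imwrite('pics/c3.png',np.hstack([a,b])); tipgo(0,.004,.085)
E
```

```text
[ 0.4924 -0.2259  0.1802] [0.7735 0.6338 0.0002 0.0007]
[284.7253 206.8695]
234 146
361 101
shift units [ 0.0384 -0.05    0.0478]
tool y at -11.325213805275869 turn rz units -0.006303451318967035 q6 -0.4385816908061709
```

View pics/c3.png

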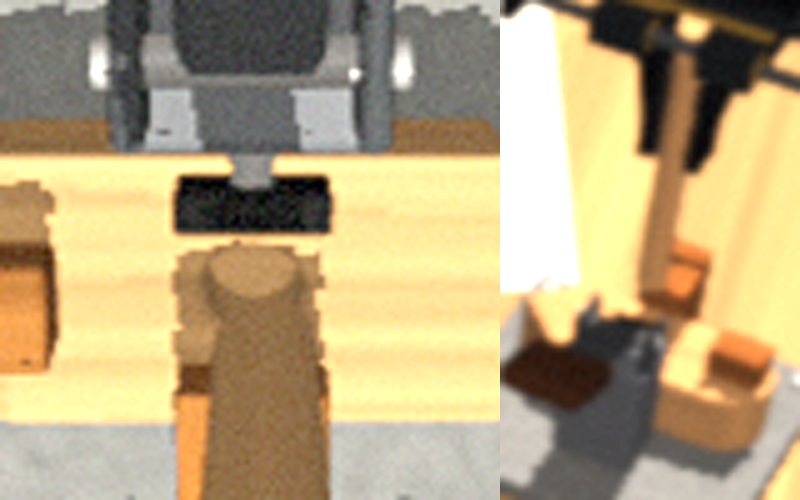

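```bash
python3 - <<'E'
from h import *
o=robot.get_obs(); R=Ro.from_quat(o['tool_rot']).as_matrix()
f=lambda X:(proj('wrist',X,o)-[234,146])*5+2
s=lambda X:(proj('side',X)-[361,101])*5+2+[500,0]
P=o['position']
for n,X in dict(hole=[.4905,-.2287,.046],holefloor=[.4905,-.2287,.02],hole_py=[.4905,-.2287,.046]+.009*jy,hole_my=[.4905,-.2287,.046]-.009*jy).items(): print(n,f(np.array(X)),s(np.array(X)))
for z in(.0935,.06,.02,-.0465):
  for dx in(-.008,0,.008): print(z,dx,f(P+R@[dx,0,z]),f(P+R@[dx,.008,z]),s(P+R@[dx,0,z]))
im=cv2.imread('pics/w3.png')
print(im[190:245:2,284].tolist())
E
```

```text
hole [255.5622 282.8914] [649.0286 337.1901]
holefloor [255.9794 244.3133] [642.3526 373.818 ]
hole_py [255.3885 234.902 ] [642.0678 347.1175]
hole_my [255.7327 330.0073] [655.9367 327.3382]
0.0935 -0.008 [264.267  387.1886] [314.7451 387.1168] [660.992  271.2435]
0.0935 0 [264.1949 339.4001] [315.1471 339.3287] [654.7228 280.0107]
0.0935 0.008 [264.1214 290.7054] [315.5568 290.6343] [648.4101 288.8389]
0.06 -0.008 [264.2997 471.4445] [321.7646 471.3608] [670.3304 220.5332]
0.06 0 [264.2179 417.8726] [322.298  417.7893] [663.9817 229.2792]
0.06 0.008 [264.1343 363.1411] [322.843  363.0583] [657.588  238.0869]
0.02 -0.008 [264.3529 608.6499] [333.1953 608.5458] [681.9277 157.5566]
0.02 0 [264.2554 546.0983] [333.9826 545.9947] [675.4817 166.2673]
0.02 0.008 [264.1553 481.9177] [334.7904 481.8146] [668.9891 175.041 ]
-0.0465 -0.008 [ 264.5111 1016.0053] [ 367.1318 1015.833 ] [702.3702  46.5484]
-0.0465 0 [264.3678 930.0235] [368.9672 929.8516] [695.7571  55.1734]
-0.0465 0.008 [264.2189 840.6607] [370.8748 840.4894] [689.0944  63.8631]
[[11, 16, 4], [44, 59, 76], [80, 127, 163], [65, 100, 129], [69, 105, 135], [71, 105, 133], [60, 98, 128], [61, 98, 127], [41, 69, 95], [47, 78, 102], [48, 72, 94], [49, 75, 98], [51, 73, 98], [49, 73, 98], [44, 75, 100], [56, 78, 104], [46, 74, 97], [42, 73, 97], [48, 76, 97], [45, 69, 94], [49, 76, 99], [41, 73, 94], [53, 77, 100], [46, 73, 96], [56, 80, 100], [47, 73, 97], [57, 78, 103], [44, 70, 95]]
```

```bash
python3 - <<'E'
import cv2
im=cv2.imread('pics/w3.png')
for r in (196,200,204,208,211,214,218,222,228,234,240,244): print(r,im[r,268:304,2].tolist())
E
```

```text
196 [200, 200, 195, 157, 131, 131, 130, 135, 120, 103, 117, 124, 126, 130, 130, 126, 129, 128, 127, 127, 127, 127, 114, 104, 121, 185, 201, 200, 198, 161, 187, 199, 200, 200, 199, 201]
200 [158, 123, 118, 120, 121, 119, 103, 92, 107, 129, 133, 132, 135, 128, 130, 130, 133, 133, 129, 128, 129, 130, 121, 124, 113, 99, 104, 119, 123, 132, 189, 203, 200, 197, 201, 201]
204 [155, 119, 115, 116, 111, 106, 102, 89, 82, 92, 101, 96, 107, 122, 126, 126, 127, 130, 127, 131, 115, 101, 95, 89, 92, 83, 92, 103, 125, 181, 194, 192, 191, 190, 189, 191]
208 [191, 151, 112, 114, 120, 113, 110, 108, 99, 86, 87, 94, 99, 100, 92, 93, 102, 94, 100, 103, 99, 98, 98, 97, 94, 93, 99, 108, 112, 124, 179, 191, 191, 189, 189, 189]
211 [199, 198, 154, 123, 126, 127, 123, 127, 124, 115, 105, 101, 99, 98, 92, 97, 105, 101, 97, 96, 101, 102, 93, 95, 97, 95, 97, 91, 100, 125, 194, 203, 201, 200, 200, 201]
214 [161, 128, 126, 126, 129, 128, 129, 131, 118, 99, 96, 102, 96, 100, 96, 89, 98, 98, 95, 98, 102, 98, 99, 92, 94, 94, 92, 92, 89, 117, 141, 192, 205, 204, 204, 204]
218 [195, 149, 110, 105, 104, 105, 111, 104, 
[... 250 characters left out ...]
, 74, 135, 199, 206, 206, 202]
228 [187, 162, 163, 171, 167, 166, 168, 129, 91, 94, 101, 96, 100, 96, 96, 95, 94, 101, 103, 96, 95, 100, 100, 98, 94, 94, 97, 95, 92, 92, 121, 146, 194, 202, 200, 199]
234 [117, 156, 172, 168, 168, 166, 155, 111, 93, 99, 100, 98, 96, 94, 102, 100, 100, 98, 98, 104, 98, 102, 92, 95, 98, 94, 98, 97, 91, 89, 90, 113, 133, 136, 138, 135]
240 [127, 150, 170, 170, 168, 167, 133, 96, 96, 100, 100, 95, 97, 100, 98, 96, 97, 100, 100, 101, 99, 96, 99, 96, 96, 94, 101, 94, 91, 91, 91, 98, 128, 133, 135, 134]
244 [133, 141, 170, 171, 172, 169, 119, 95, 99, 100, 97, 99, 104, 98, 101, 97, 95, 98, 102, 95, 104, 93, 101, 94, 96, 97, 96, 95, 97, 91, 89, 87, 125, 137, 133, 131]
```

The mast's centre column is 286.8 and the hole's is 284.3, so the mast has to go −2.2 mm along tool y and about −2 mm along tool x. I'll correct that and descend slowly.

>>> jog_arm(motion=[-0.05,-0.055,0,0,0,0,1,0,0,0.15,0,0,0,1,0,0,0.15,0,0,0,1,0,0,0.15,0,0,0,1,0,0,0.15,0,0,0,1,0,0,0.15,0,0,0,1,0,0,0.1,0,0,0,1,0,0,0,0,0,0,1])

```text
time: 11.42
position: [0.4892, -0.2267, 0.1452]
tool_rot: [0.773, 0.634, -0.0, -0.0]
ft_force: [-0.2, 0.3, -0.5]
grip_width: 0.0156
grip_force: 25.0
```

>>> jog_arm(motion=[0,0,0,0,0,0,1])

```text
time: 11.55
position: [0.4895, -0.227, 0.1457]
tool_rot: [0.773, 0.634, 0.0, 0.0]
ft_force: [0.1, -0.1, -0.4]
grip_width: 0.0153
grip_force: 25.0
```

```bash
python3 - <<'E'
from h import *
P=[]
for i in range(5):
    o=robot.get_obs(); P.append(o['position']); im=robot.camera('wrist')
P=np.array(P); print(P,P.std(0)); cv2.imwrite('pics/w4.png',im)
for r in (190,194,198,202,206,210,214,218,222,226,230,234): print(r,im[r,266:308,2].tolist())
R=Ro.from_quat(o['tool_rot']).as_matrix()
print(proj('wrist',[.4905,-.2287,.046],o),proj('wrist',o['position']+R@[-.0009,.0003,.0935],o))
E
```

```text
[[ 0.4895 -0.227   0.1457]
 [ 0.4895 -0.227   0.1458]
 [ 0.4895 -0.227   0.1458]
 [ 0.4895 -0.227   0.1458]
 [ 0.4894 -0.227   0.1458]] [0. 0. 0.]
190 [209, 211, 214, 217, 161, 65, 15, 14, 2, 15, 7, 22, 4, 20, 11, 3, 3, 78, 94, 101, 105, 109, 108, 106, 101, 95, 72, 42, 14, 7, 17, 12, 19, 5, 25, 7, 18, 0, 33, 131, 202, 214]
194 [199, 199, 201, 161, 79, 19, 19, 13, 0, 18, 25, 8, 20, 11, 6, 28, 24, 25, 22, 9, 3, 3, 16, 8, 18, 0, 0, 10, 32, 0, 26, 31, 5, 25, 13, 21, 15, 22, 2, 72, 199, 212]
198 [208, 206, 211, 157, 71, 31, 35, 44, 23, 20, 16, 21, 26, 19, 15, 24, 15, 30, 21, 31, 25, 21, 25, 20, 14, 32, 12, 24, 21, 27, 37, 38, 40, 38, 28, 43, 34, 37, 32, 51, 159, 197]
202 [206, 207, 209, 171, 97, 44, 42, 47, 39, 32, 33, 28, 16, 22, 20, 15, 21, 27, 21, 29, 20, 23, 23, 24, 20, 27, 21, 17, 29, 16, 18, 35, 48, 48, 53, 50, 44, 41, 45, 67, 162, 199]
206 [209, 206, 206, 206, 212, 204, 166, 137, 138, 137, 139, 136, 120, 117, 120, 122, 107, 106, 102, 105, 103, 103, 110, 102, 102, 110, 120, 139, 132, 126, 112, 134, 194, 211, 209, 161, 145, 195, 209, 207, 208, 210]
210 [204, 208, 209, 166, 138, 130, 
[... 750 characters left out ...]
7, 127, 126, 127, 135, 197, 207, 205, 203, 203]
226 [208, 212, 212, 169, 131, 129, 138, 130, 139, 121, 97, 98, 104, 105, 103, 107, 99, 99, 99, 103, 100, 104, 99, 106, 102, 104, 101, 103, 104, 95, 98, 94, 114, 138, 134, 132, 139, 197, 214, 212, 212, 210]
230 [198, 199, 198, 202, 155, 125, 119, 125, 122, 107, 98, 103, 105, 108, 100, 106, 99, 99, 104, 105, 107, 107, 104, 103, 103, 104, 102, 96, 104, 101, 96, 94, 103, 124, 123, 127, 139, 142, 192, 199, 195, 199]
234 [206, 209, 206, 212, 197, 134, 74, 82, 76, 91, 101, 105, 103, 105, 103, 99, 98, 103, 102, 110, 110, 106, 104, 101, 99, 104, 95, 101, 97, 100, 96, 93, 95, 83, 84, 81, 76, 70, 115, 200, 212, 209]
[288.1281 212.7174] [286.8245 214.565 ]
```

>>> jog_arm(motion=[0,0.015,0,0,0,0,1,0,0,0.1,0,0,0,1,0,0,0.1,0,0,0,1,0,0,0.1,0,0,0,1,0,0,0,0,0,0,1])

```text
time: 12.42
position: [0.4905, -0.2288, 0.1372]
tool_rot: [0.773, 0.635, -0.001, 0.002]
ft_force: [-5.2, -0.9, 23.5]
grip_width: 0.0153
grip_force: 25.0
```

Contact on the rim with 23 N. I'll back up a little and look again.

>>> jog_arm(motion=[0,0,-0.2,0,0,0,1,0,0,-0.1,0,0,0,1,0,0,0,0,0,0,1])

```text
time: 12.8
position: [0.4899, -0.2268, 0.1454]
tool_rot: [0.773, 0.634, 0.0, -0.0]
ft_force: [0.8, 0.3, -0.4]
grip_width: 0.0153
grip_force: 25.0
```

```bash
python3 - <<'E'
from h import *
o=robot.get_obs(); im=robot.camera('wrist'); s=robot.camera('side'); cv2.imwrite('pics/w5.png',im); cv2.imwrite('pics/s5.png',s)
print(o['position'],o['tool_rot'],o['ft_force'],o['moment'])
R=Ro.from_quat(o['tool_rot']).as_matrix()
for z in(.046,.052): print(proj('wrist',np.array([.4905,-.2287,z])-.00035*jy-.00035*jx,o))
print(proj('wrist',o['position']+R@[-.0009,.0003,.0935],o))
a=cv2.resize(im[180:280,240:340],None,fx=6,fy=6,interpolation=cv2.INTER_CUBIC)
c=proj('side',o['position']-[0,0,.06]); x,y=int(c[0])-16,int(c[1])-50; print(c,x,y)
b=cv2.resize(s[y:y+100,x:x+33],None,fx=6,fy=6,interpolation=cv2.INTER_CUBIC)
print('side axis',proj('side',o['position']+R@[-.0009,.0003,.0935]),proj('side',o['position']+R@[-.0009,.0003,.0]))
cv2.imwrite('pics/c5.png',cv2.convertScaleAbs(np.hstack([a,b]),alpha=1.8))
for r in range(202,240,3): print(r,im[r,266:308,2].tolist())
E
```

```text
[ 0.4899 -0.2268  0.1454] [ 0.7734  0.6339  0.0001 -0.0001] [ 0.783   0.3017 -0.3548] [-0.0711  0.099  -0.0067]
[287.1693 213.6199]
[287.1851 216.0822]
[286.8267 214.5666]
[392.5561 157.073 ] 376 107
side axis [390.8015 166.6348] [395.9518 138.4094]
202 [209, 209, 192, 121, 38, 21, 30, 35, 20, 28, 13, 24, 19, 23, 16, 11, 3, 18, 27, 29, 3, 18, 27, 18, 15, 17, 21, 2, 24, 13, 28, 36, 35, 35, 36, 30, 32, 29, 32, 98, 191, 206]
205 [203, 203, 206, 205, 207, 209, 210, 213, 209, 209, 211, 166, 136, 130, 122, 105, 107, 105, 107, 110, 106, 104, 106, 108, 111, 105, 99, 110, 120, 128, 139, 200, 212, 212, 211, 210, 208, 207, 209, 206, 207, 204]
208 [207, 210, 213, 215, 170, 128, 130, 131, 132, 139, 132, 116, 106, 100, 105, 104, 101, 106, 99, 108, 104, 107, 110, 104, 102, 102, 100, 101, 98, 101, 108, 132, 140, 133, 131, 130, 144, 199, 213, 209, 209, 211]
211 [204, 205, 157, 123, 118, 126, 130, 126, 130, 116, 103, 96, 96, 103, 102, 105, 105, 103, 103, 100, 108, 103, 107, 102, 105, 102, 100, 98, 98, 98, 96, 95, 105, 119, 133, 129, 136, 197, 207, 206, 206, 207]
214 [186, 190, 194, 153, 115, 115, 120,
[... 1118 characters left out ...]
 105, 105, 101, 103, 103, 105, 100, 101, 97, 92, 106, 123, 125, 118, 118, 178, 199, 196, 197, 194]
232 [199, 198, 199, 203, 158, 109, 97, 104, 103, 95, 101, 98, 102, 103, 103, 105, 104, 99, 103, 106, 103, 105, 99, 105, 105, 102, 102, 99, 102, 96, 98, 94, 91, 94, 97, 130, 150, 171, 196, 201, 201, 200]
235 [209, 209, 210, 215, 159, 85, 74, 75, 83, 92, 104, 99, 104, 108, 104, 103, 103, 98, 104, 105, 108, 104, 104, 106, 103, 101, 100, 109, 101, 106, 96, 93, 97, 86, 78, 77, 72, 73, 147, 203, 209, 212]
238 [211, 213, 213, 172, 97, 71, 75, 79, 86, 94, 102, 105, 106, 101, 98, 107, 101, 102, 103, 106, 105, 105, 106, 108, 101, 105, 104, 99, 103, 100, 98, 98, 96, 88, 73, 73, 68, 68, 119, 201, 215, 214]
```

View pics/c5.png

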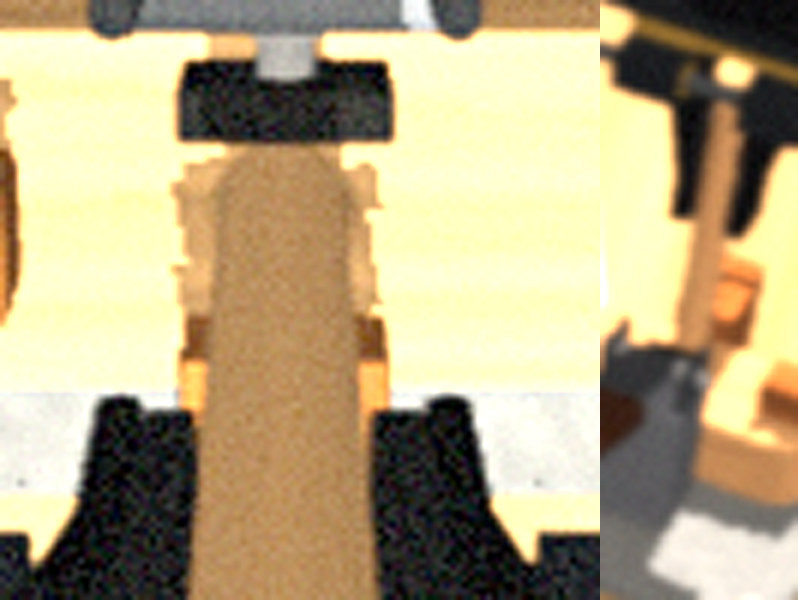

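The image agrees in x to about 0.3 mm, but y is uncertain. I'll use the backrest as a feeler: creep towards −y until it touches.

>>> jog_arm(motion=[-0.025,0,0,0,0,0,1,0,0,0,0,0,0,1])

```text
time: 13.15
position: [0.4896, -0.228, 0.1452]
tool_rot: [0.773, 0.634, -0.0, -0.0]
ft_force: [-0.3, 0.2, 0.1]
grip_width: 0.0156
grip_force: 25.0
```

>>> jog_arm(motion=[-0.025,0,0,0,0,0,1,0,0,0,0,0,0,1])

```text
time: 13.4
position: [0.4895, -0.2291, 0.1455]
tool_rot: [0.773, 0.634, -0.0, 0.0]
ft_force: [0.1, -0.6, -0.7]
grip_width: 0.0156
grip_force: 25.0
```

>>> jog_arm(motion=[-0.025,0,0,0,0,0,1,0,0,0,0,0,0,1])

```text
time: 13.65
position: [0.4893, -0.2301, 0.1456]
tool_rot: [0.773, 0.634, 0.0, 0.0]
ft_force: [-0.2, -0.2, -0.4]
grip_width: 0.0157
grip_force: 25.0
```

>>> jog_arm(motion=[-0.025,0,0,0,0,0,1,0,0,0,0,0,0,1])

```text
time: 13.9
position: [0.4891, -0.231, 0.1456]
tool_rot: [0.773, 0.634, 0.0, 0.0]
ft_force: [0.8, 0.4, -0.7]
grip_width: 0.0155
grip_force: 25.0
```

>>> jog_arm(motion=[-0.02,0,0,0,0,0,1,0,0,0,0,0,0,1])

```text
time: 14.15
position: [0.489, -0.2318, 0.1456]
tool_rot: [0.773, 0.634, -0.0, 0.0]
ft_force: [0.2, -0.4, 0.0]
grip_width: 0.0155
grip_force: 25.0
```

```bash
python3 - <<'E'
from h import *
o=robot.get_obs(); im=robot.camera('wrist'); cv2.imwrite('pics/w6.png',im)
R=Ro.from_quat(o['tool_rot']).as_matrix()
print(o['moment'],[proj('wrist',np.array([.4905,-.2287,z])-.00035*jy-.00035*jx,o) for z in(.02,.046,.052)],proj('wrist',o['position']+R@[-.0009,.0003,.0935],o))
for r in list(range(186,222,2))+[226,230,234,240]: print(r,im[r,268:308,2].tolist())
E
```

```text
[-0.1023  0.0599 -0.0055] [array([287.037 , 198.4441]), array([287.0971, 207.5292]), array([287.1127, 209.8723])] [286.8251 214.5655]
186 [218, 150, 41, 22, 1, 7, 21, 0, 26, 7, 15, 19, 25, 17, 18, 21, 45, 49, 56, 67, 66, 47, 31, 34, 16, 13, 9, 15, 0, 13, 15, 0, 24, 1, 3, 10, 32, 139, 206, 214]
188 [181, 108, 40, 22, 15, 31, 20, 18, 13, 4, 35, 2, 10, 24, 24, 18, 11, 16, 32, 24, 19, 8, 13, 24, 21, 0, 27, 17, 32, 23, 35, 34, 32, 19, 29, 13, 14, 97, 198, 209]
190 [161, 81, 36, 31, 37, 26, 14, 13, 22, 18, 16, 23, 24, 16, 34, 16, 23, 28, 25, 13, 31, 19, 20, 20, 18, 25, 34, 25, 34, 34, 45, 43, 41, 31, 36, 28, 36, 91, 195, 204]
192 [168, 84, 38, 40, 38, 28, 12, 27, 18, 16, 31, 22, 15, 27, 9, 23, 14, 19, 23, 21, 22, 24, 7, 22, 22, 16, 21, 14, 29, 40, 38, 38, 39, 37, 33, 32, 27, 92, 191, 201]
194 [171, 91, 29, 32, 40, 28, 25, 24, 17, 17, 16, 11, 30, 16, 24, 17, 21, 17, 14, 25, 27, 12, 0, 30, 20, 22, 17, 13, 34, 39, 38, 33, 34, 33, 32, 29, 23, 88, 195, 206]
196 [206, 147, 86, 82, 85, 87, 86, 76, 82, 62, 40, 43, 47, 47, 48, 41, 45, 40, 27, 36, 35, 36, 32, 40, 39, 43, 48, 37, 53, 79, 89, 89, 90, 
[... 2517 characters left out ...]
2, 107, 107, 103, 109, 101, 104, 100, 105, 103, 99, 101, 94, 95, 94, 82, 88, 106, 123, 140, 191, 202, 200, 197]
230 [214, 198, 136, 74, 69, 72, 84, 88, 104, 103, 103, 105, 97, 101, 102, 103, 104, 110, 106, 105, 97, 105, 103, 102, 100, 102, 100, 99, 94, 96, 92, 81, 72, 74, 75, 74, 143, 205, 213, 212]
234 [215, 164, 154, 168, 169, 169, 144, 109, 102, 101, 104, 103, 101, 100, 105, 104, 103, 103, 107, 106, 106, 104, 102, 104, 100, 101, 99, 101, 97, 91, 99, 147, 158, 154, 158, 153, 144, 201, 213, 211]
240 [137, 126, 165, 177, 178, 175, 131, 92, 102, 104, 107, 106, 101, 102, 102, 101, 106, 108, 105, 109, 102, 102, 103, 103, 98, 103, 99, 104, 97, 96, 96, 120, 155, 163, 166, 169, 141, 132, 135, 139]
```

The mast tip is about 1.5 mm too far towards −y, near the backrest. x is within 0.3 mm. I'll correct both and descend gently.

>>> jog_arm(motion=[0.03,0.008,0,0,0,0,1,0,0,0.1,0,0,0,1,0,0,0.08,0,0,0,1,0,0,0.06,0,0,0,1,0,0,0,0,0,0,1])

```text
time: 14.82
position: [0.4894, -0.2306, 0.1356]
tool_rot: [0.773, 0.634, -0.0, -0.0]
ft_force: [0.5, -0.2, -0.4]
grip_width: 0.0156
grip_force: 25.0
```

>>> jog_arm(motion=[0,0,0.08,0,0,0,1,0,0,0.08,0,0,0,1,0,0,0.08,0,0,0,1,0,0,0,0,0,0,1])

```text
time: 15.32
position: [0.4894, -0.2306, 0.126]
tool_rot: [0.773, 0.634, -0.0, -0.0]
ft_force: [-0.4, -1.8, -0.3]
grip_width: 0.0153
grip_force: 25.0
```

>>> jog_arm(motion=[0,0,0.08,0,0,0,1,0,0,0.08,0,0,0,1,0,0,0.06,0,0,0,1,0,0,0,0,0,0,1])

```text
time: 15.82
position: [0.4894, -0.2306, 0.1173]
tool_rot: [0.773, 0.634, -0.0, -0.0]
ft_force: [-0.1, 0.4, 0.0]
grip_width: 0.0155
grip_force: 25.0
```

>>> jog_arm(motion=[0,0,0.06,0,0,0,1,0,0,0.05,0,0,0,1,0,0,0.05,0,0,0,1,0,0,0,0,0,0,1])

```text
time: 16.32
position: [0.4898, -0.2307, 0.1127]
tool_rot: [0.773, 0.634, 0.0, 0.0]
ft_force: [-1.3, 0.2, 10.5]
grip_width: 0.0153
grip_force: 25.0
```

Seated: bottom contact with 10 N at TCP z 0.113. Let go and rise.

>>> jog_arm(motion=[0,0,-0.03,0,0,0,0.3,0,0,0,0,0,0,-0.4,0,0,0,0,0,0,-0.4,0,0,0,0,0,0,-0.4,0,0,0,0,0,0,-0.4,0,0,0,0,0,0,-0.4])

```text
time: 17.08
position: [0.4895, -0.2306, 0.1123]
tool_rot: [0.773, 0.634, -0.0, -0.0]
ft_force: [-0.2, -0.8, -0.4]
grip_width: 0.0595
grip_force: 0.0
```

>>> jog_arm(motion=[0,0,-0.3,0,0,0,-0.4,0,0,-0.6,0,0,0,-0.4,0,0,-0.6,0,0,0,-0.4,0,0,-0.6,0,0,0,-0.4,0,0,-0.2,0,0,0,-0.4,0,0,0,0,0,0,-0.4,0,0,0,0,0,0,-0.4])

```text
time: 17.95
position: [0.489, -0.2302, 0.2036]
tool_rot: [0.773, 0.634, -0.0, -0.001]
ft_force: [0.1, -1.3, 0.7]
grip_width: 0.0611
grip_force: 0.0
```

```bash
python3 - <<'E'
from h import *
o=robot.get_obs(); im=robot.camera('wrist'); cv2.imwrite('pics/w7.png',im); cv2.imwrite('pics/s7.png',robot.camera('side'))
print(o['position'],o['ft_force'])
h=np.array([.4895,-.2300,0])
for d in((0,0),(-.008,0),(.008,0),(0,.008),(0,-.008)): print(proj('wrist',h+[0,0,.16]+d[0]*jx+d[1]*jy,o))
c=proj('wrist',h+[0,0,.16],o).astype(int)
hsv=cv2.cvtColor(im,cv2.COLOR_BGR2GRAY)
for dy in range(-24,25,4): print(c[1]+dy,im[c[1]+dy,c[0]-36:c[0]+37:2,2].tolist())
s=cv2.imread('pics/s7.png'); a=proj('side',h+[0,0,.16]);b=proj('side',h+[0,0,.08]);print('side',a,b)
for k in(.01,.03,.05,.07): 
  p=a+(b-a)*k/.08; print(p,s[int(round(p[1])),int(p[0])-12:int(p[0])+13,2].tolist())
print([s[int(a[1])+i,int(round(a[0])),2] for i in range(-12,8)])
E
```

```text
[ 0.489  -0.2302  0.2036] [ 0.062  -1.2995  0.7211]
[287.3268 238.2404]
[274.8507 238.2557]
[299.8039 238.225 ]
[287.3133 226.576 ]
[287.34   249.6401]
214 [193, 193, 193, 194, 193, 195, 193, 193, 195, 192, 197, 148, 161, 128, 85, 85, 96, 91, 88, 89, 88, 88, 90, 84, 142, 133, 179, 184, 187, 185, 184, 183, 184, 184, 184, 189, 188]
218 [116, 116, 119, 120, 120, 123, 117, 119, 116, 120, 120, 111, 162, 114, 89, 89, 92, 90, 97, 89, 87, 89, 87, 84, 142, 144, 113, 122, 123, 121, 118, 119, 121, 125, 123, 119, 119]
222 [126, 124, 122, 121, 122, 126, 120, 118, 121, 124, 126, 115, 162, 104, 88, 93, 89, 86, 90, 92, 89, 90, 91, 80, 135, 142, 122, 127, 122, 120, 124, 121, 122, 126, 128, 126, 125]
226 [119, 121, 120, 127, 120, 120, 120, 122, 125, 123, 118, 111, 161, 82, 79, 89, 99, 119, 153, 145, 112, 92, 82, 81, 108, 136, 119, 124, 122, 118, 121, 133, 128, 126, 125, 128, 127]
230 [119, 126, 124, 120, 123, 121, 121, 124, 126, 126, 126, 111, 163, 84, 186, 194, 192, 193, 192, 194, 193, 193, 194, 135, 92, 137, 126, 120, 114, 118, 124, 125, 121, 120, 118, 120, 124]
234 [124, 122, 122, 122, 125, 125, 12
[... 1710 characters left out ...]
0, 219, 217, 211, 197, 169, 129, 109, 109, 113, 117, 127, 161, 190, 196, 197, 196, 196, 198, 199, 202, 201]
[394.3921 148.6716] [219, 219, 218, 217, 212, 204, 198, 189, 163, 124, 110, 112, 117, 118, 127, 157, 177, 186, 189, 192, 197, 200, 201, 201, 197]
[393.2621 154.8447] [215, 216, 215, 212, 210, 206, 202, 189, 154, 118, 109, 113, 116, 120, 131, 153, 164, 165, 160, 146, 119, 121, 165, 190, 190]
[np.uint8(210), np.uint8(208), np.uint8(205), np.uint8(204), np.uint8(203), np.uint8(205), np.uint8(204), np.uint8(206), np.uint8(206), np.uint8(206), np.uint8(208), np.uint8(211), np.uint8(218), np.uint8(224), np.uint8(218), np.uint8(171), np.uint8(128), np.uint8(117), np.uint8(118), np.uint8(122)]
```

The mast's top is at (288,237), exactly where a seated, upright mast should show. On to the paddle.

```bash
python3 - <<'E'
from h import *
h=np.array([.4895,-.2300,0])
goto(h+.140*jy+[0,0,.158],np.radians(-11.3))
E
```

```text
shift units [3.5071 0.0115 1.1381]
tool y at -11.330418248235652 turn rz units -0.007604562058912023 q6 -0.4490948155553469
```

>>> jog_arm(motion=[0.6,0,0,0,0,0,1,0.9,0,0,0,0,0,1,0.9,0.01,0,0,0,0,1,0.8,0,0,0,0,0,1,0.3,0,0,0,0,0,1,0,0,0.4,0,0,0,1,0,0,0.4,0,0,0,1,0,0,0.34,0,0,0,1,0,0,0,0,0,0,1,0,0,0,0,0,0,1])

```text
time: 19.3
position: [0.5177, -0.0938, 0.1589]
tool_rot: [0.774, 0.634, 0.0, 0.0]
ft_force: [0.5, 0.1, -0.4]
grip_width: 0.0005
grip_force: 0.0
```

>>> jog_arm(motion=[0,0,0.1,0,0,0,1,0,0,0.1,0,0,0,1,0,0,0.1,0,0,0,1,0,0,0.1,0,0,0,1,0,0,0,0,0,0,1])

```text
time: 19.92
position: [0.5177, -0.0934, 0.1427]
tool_rot: [0.773, 0.634, 0.0, 0.0]
ft_force: [0.9, 0.4, 3.7]
grip_width: 0.001
grip_force: 1.3
```

>>> jog_arm(motion=[0.025,0,0.1,0,0,0,1,0.025,0,0.1,0,0,0,1,0.025,0,0.1,0,0,0,1,0.025,0,0.1,0,0,0,1,0.025,0,0.1,0,0,0,1,0.025,0,0.1,0,0,0,1,0,0,0,0,0,0,1])

```text
time: 20.8
position: [0.5187, -0.0876, 0.1185]
tool_rot: [0.773, 0.634, -0.0, 0.0]
ft_force: [0.6, 1.9, 5.3]
grip_width: 0.0003
grip_force: 2.2
```

>>> jog_arm(motion=[0.02,0,0.08,0,0,0,1,0.02,0,0.08,0,0,0,1,0.01,0,0.08,0,0,0,1,0,0,0,0,0,0,1,0,0,0,0,0,0,1])

```text
time: 21.42
position: [0.519, -0.0864, 0.1097]
tool_rot: [0.773, 0.634, -0.0, 0.001]
ft_force: [-0.5, -0.4, 7.1]
grip_width: 0.0005
grip_force: 3.6
```

```bash
python3 - <<'E'
from h import *
F=[]
for i in range(8):
    o=robot.get_obs(); F.append(np.r_[o['ft_force'],o['position']]); im=robot.camera('wrist')
F=np.array(F); print(F.mean(0)); p=F.mean(0)[3:]
print('jig y',(p-[.4895,-.23,0])@jy,'x',(p-[.4895,-.23,0])@jx,'tip z',p[2]-.011)
E
```

```text
[ 0.1298 -0.7823  7.2465  0.519  -0.0864  0.1097]
jig y 0.14661552429652167 x 0.0008284410117589958 tip z 0.09870161736359917
```

>>> jog_arm(motion=[0,0,0.05,0,0,0,1,0,0,0,0,0,0,1,0,0,0,0,0,0,1])

```text
time: 22.2
position: [0.5191, -0.0863, 0.1079]
tool_rot: [0.773, 0.634, -0.0, 0.001]
ft_force: [-0.9, -0.7, 8.9]
grip_width: 0.0002
grip_force: 4.3
```

```bash
python3 - <<'E'
from h import *
F=[]
for i in range(10):
    o=robot.get_obs(); F.append(np.r_[o['ft_force'],o['position']]); im=robot.camera('wrist')
F=np.array(F); p=F.mean(0); print(p,p[5]-.011)
s=robot.camera('side')
h=np.array([.4895,-.2300,0]);a=proj('side',h+[0,0,.16]);b=proj('side',h+[0,0,.08])
for k in(.0,.01,.03,.05,.07):
  q=a+(b-a)*k/.08; print(q,s[int(round(q[1])),int(q[0])-12:int(q[0])+13,2].tolist())
E
```

```text
[-0.5372 -0.2291  8.5402  0.5191 -0.0863  0.1079] 0.0968968456016245
[397.2172 133.2391] [90, 82, 68, 49, 33, 19, 14, 18, 12, 12, 15, 24, 24, 22, 22, 21, 20, 53, 124, 179, 202, 206, 206, 208, 209]
[396.6522 136.3256] [12, 10, 6, 5, 5, 3, 8, 10, 5, 9, 14, 19, 20, 19, 19, 13, 34, 91, 158, 193, 203, 205, 205, 207, 209]
[395.5222 142.4986] [3, 7, 8, 8, 6, 10, 6, 8, 15, 19, 21, 19, 16, 12, 5, 9, 50, 122, 178, 201, 204, 205, 205, 209, 209]
[394.3921 148.6716] [9, 4, 10, 7, 7, 6, 9, 8, 8, 6, 4, 10, 5, 5, 6, 11, 58, 138, 184, 200, 202, 206, 208, 208, 204]
[393.2621 154.8447] [6, 10, 8, 10, 9, 6, 9, 7, 0, 11, 4, 5, 8, 8, 2, 11, 27, 40, 44, 47, 44, 54, 75, 89, 87]
```

Both signs agree with a 10 N squeeze: 8.5 N down on the paddle and the tip at 96.9 mm. Handing in.

```bash
python3 -c "
from rig import robot
print(robot.hand_in())"
```

```text
the job is handed in; nothing more can be done
None
```

I stood the mast in the hull's hole and let go, and handed in at about 22.7 s with the arm still holding the paddle down at 8.5 N, 97 mm above the table, which is about a 10 N squeeze on the mast by the figures you gave; I saw the mast seated and upright before pressing, but the gripper blocked the side view after that, and the handed-in result came back without a verdict.

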